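# Sort out the swapped espresso tools

## Robot

A 6-joint arm with a two-finger parallel gripper is mounted at the origin on the work surface. World frame = base frame: x ahead of the robot, y to its left, z up, the work surface at z = 0. Lengths are in mm, angles in rad, forces in N, time in s.
With the tool pointing down it reaches from about 325 to 900 mm from the base axis. Payload 3.5 kg.
Tool frame: the origin (TCP) lies on the centre line of the jaws, within the pads' length; the fingertips stand 25 mm ahead of it and the grasp point (between the pads) lies 6 mm ahead of it; z points along the fingers, y is the line along which they close (so a half turn about z gives the same grasp; the last joint's range is limited). The gripper opens to 85 mm and grips with 20 to 120 N. Pads are 22 mm wide; open, the fingers measure 114 mm over their backs; the gripper's body (76 mm by 85 mm) begins 54 mm behind the grasp point. The pads swing forward as they close: fully open they stand 13 mm farther back than shut.
Start: joints at [-1.337, 0.276, -0.026, 1.268, 0, 1.467], TCP at [206.531, -589.887, 256.313] pointing down, gripper open.
Joint ranges: [-3.12, 3.12], [-0.85, 1.88], [-1.08, 1.24], [-1.95, 2.15], [-1.57, 1.53], [-3.14, 3.14]. Speed limits (rad/s): [2.57, 2.57, 3.14, 3.14, 3.14, 3.14].

## Interface

Orientations are given as a rotation vector (axis times angle).
In Python, from workcell import arm gives the robot as it stands. The module is installed in compiled form; this text tells all that it offers.
- The arm moves only by the shell command python3 -m creep 'ROWS' [FORCE]. ROWS is JSON, a list of rows, each a list of 7 numbers: the closure in counts, from 0 (fully open) to 255 (shut), then the shift along the tool's x, y, z each as a share of 40 mm, from -1 to 1, then the turn, a rotation vector about the tool's x, y, z each as a share of 0.12 rad, from -1 to 1. A call has 1 to 12 rows; each row shifts and turns the commanded pose from where the row before left it, along the tool's axes as they then stand; what a row does not reach is not made up. A row lasts 1/12 s, in which the tool goes at most 41.7 mm and 7.16 degrees, less where a joint would pass 70% of its speed; a pose out of reach is approached as far as the arm can. A call with a number of a shift or a turn outside -1 to 1 is refused whole. A call with a gripper value outside its range is refused whole. The fingers move at their own pace and stop on an object; FORCE is the grip in N (left out, the last holds). Time passes only in rows, so rows that do not move let the fingers close. It gives the time, the measured TCP pose, the force, the opening and the grip force at its end, in the units of the state.
- arm.read_state(): the state, without advancing time (a new reading comes with each control period).
- arm.capture(name): name is "scene" or "top"; returns the picture (420x560x3 uint8, red, green, blue); there is no depth.
- arm.camera_model(name): a dict with "mtx" (3x3 intrinsics, pixels), "R" (3x3) and "t" (3): a world point X has camera coordinates R X + t. Camera axes: x right, y down, z forward; pixel columns grow to the right and rows downward; lengths in mm; the calibration is good to about 2 mm. A picture is of the moment at which its call begins. camera_model takes no time and is no camera call.
- arm.finish_job(): hands the job in; it is judged then, once.
Trained networks look in the newest picture that a camera, given by its name, has taken for a name from the list of things; names that differ only in an ending like _2 or _b are one class to them, and where a whole thing is asked for, a point or a joint stands for the part that bears it (a point fixed in the world has none). Each returns a list of dicts, best first, with "score" (0 to 1); they miss things now and then, are a little off and sometimes report something else, mostly with a low value. They report only what shows in the picture. A call takes as long as a camera call. They do not tell look-alikes from the thing itself.
- arm.regions_of(camera, label): "mask" (420x560 bool, what is visible of it) and "extent" ([centre column, centre row, width, height] in pixels, round what is visible of it).
The state is a dict: "t": time; "qpos": joint angles; "qd": joint speeds; "effort": joint torques, N m; "position": TCP position; "tcp_rot": TCP orientation; "force": force on the tool from outside, world axes, zero at the start; "ft_torque": the same for the moment, N m; "grip_width": finger opening in mm; "finger_force": force on a finger pad.
Only numpy, scipy, OpenCV 4.12 (cv2) and the standard library are available. Lean on these libraries where they do the work, as an engineer would, in place of code of your own. Each camera call takes 0.05 s, during which the arm holds its last target. There are 200 camera calls.

## Task

The tamper, the cup, the dosing tube and the leveller have each been left on another one's place: stand each upright in the middle of its own place, the tamper on the black rubber mat, the cup on the saucer, the dosing tube on the cork coaster and the leveller on the dark wooden board. Park whatever has to wait on the empty steel drip grid, never on the bare white counter, and leave the grid empty again at the end. Tip none of them over, and leave the milk jug standing where it is.

Things in the scene. Friction and masses are not known exactly. Their poses are not given: they have to be found in the camera images.
- tamper_mid (a point): Coffee tamper on its base, loose, 0.4 kg, 92 mm tall: steel disc, diameter 58, height 22 mm; thin steel neck; dark wooden knob from 34 to 92 mm above the underside, 31 mm across at 45 mm, 33 mm across from 70 to 86 mm (grip it at about 70). Origin on its axis, half-way up; z up. Round: yaw means nothing. Belongs on the rubber mat.
- cup_mid (a point): White ceramic espresso cup without handle, loose, about 0.13 kg, standing open end up, 58 mm tall; outside diameter 42 mm at the foot, 58 mm at 18 mm and 62 mm at the rim; wall 4 mm. Origin on its axis, half-way up; z up. Round: yaw means nothing. Belongs on the saucer.
- tube_mid (a point): Clear acrylic dosing tube, loose, about 0.1 kg, standing upright, 85 mm tall: tube of outside diameter 42 mm on an aluminium foot of diameter 50 mm and height 12 mm, open at the top. Origin on its axis, half-way up; z up. Round: yaw means nothing. Belongs on the cork coaster.
- leveller_mid (a point): Coffee leveller, a flat puck, loose, about 0.3 kg, 40 mm tall: steel lower part of diameter 58 mm and height 16 mm, aluminium upper part of diameter 62 mm and height 24 mm with a small black spot on top. Origin on its axis, half-way up; z up. Round: yaw means nothing. Belongs on the dark wooden board.
- mat_top (a point): Square black rubber tamping mat, 100 x 100 mm, 8 mm thick, fixed to the counter. Origin at the centre of its top face, z up. The tamper's place.
- saucer_top (a point): Round grey stoneware saucer with a flat top and a thin white ring, diameter 116 mm, 8 mm thick, fixed to the counter. Origin at the centre of its top face, z up. The cup's place.
- coaster_top (a point): Round cork coaster, diameter 94 mm, 8 mm thick, fixed to the counter. Origin at the centre of its top face, z up. The dosing tube's place.
- board_top (a point): Oblong dark wooden board, 80 mm (its x) by 130 mm (its y), 8 mm thick, fixed to the counter. Origin at the centre of its top face, z up. The leveller's place.
- grid_top (a point): Square steel drip grid with dark slots, 120 x 120 mm, 8 mm thick, fixed to the counter. Origin at the centre of its top face, z up. Empty at the start: the stop-over. At the start tamper and cup stand on coaster and board, tube and leveller on mat and saucer, either way round, within 12 mm of the middle.
- jug_mid (a point): Steel milk jug, loose bystander, 92 mm tall, 76 mm diameter with a handle reaching 66 mm out from the axis on its own +x side. Origin on its axis, half-way up. It must stay where it is.
Not all that is in view belongs to the job. Leave any blue or purple look-alike of the part that bears leveller_mid alone.

How it is judged (in metres and radians):
On the way:
1. one of the four things stands released on the drip grid (((horizontal distance between tamper_mid and grid_top below 0.045 m and z of tamper_mid in the frame of grid_top between 0.041 and 0.051 m and angle between tamper_mid's own z axis and vertical below 0.1 rad and linear speed of tamper below 0.02 m/s and angular speed of tamper below 0.2 rad/s and contact force between tamper and the fingers below 0.1 N) or (horizontal distance between cup_mid and grid_top below 0.045 m and z of cup_mid in the frame of grid_top between 0.024 and 0.034 m and angle between cup_mid's own z axis and vertical below 0.1 rad and linear speed of cup below 0.02 m/s and angular speed of cup below 0.2 rad/s and contact force between cup and the fingers below 0.1 N) or (horizontal distance between tube_mid and grid_top below 0.045 m and z of tube_mid in the frame of grid_top between 0.0375 and 0.0475 m and angle between tube_mid's own z axis and vertical below 0.1 rad and linear speed of tube below 0.02 m/s and angular speed of tube below 0.2 rad/s and contact force between tube and the fingers below 0.1 N) or (horizontal distance between leveller_mid and grid_top below 0.045 m and z of leveller_mid in the frame of grid_top between 0.015 and 0.025 m and angle between leveller_mid's own z axis and vertical below 0.1 rad and linear speed of leveller below 0.02 m/s and angular speed of leveller below 0.2 rad/s and contact force between leveller and the fingers below 0.1 N))), for 0.2 s.
At the end, for the whole second after the job is handed in: Tamper on mat, cup on saucer, tube on coaster, leveller on board, each upright (0.1 rad), height within 5 mm, axis within 15 mm of the middle, released, at rest; grid empty. On the way at least one thing stood released on the grid, within 45 mm of its middle (horizontal distance between tamper_mid and mat_top below 0.015 m and z of tamper_mid in the frame of mat_top between 0.041 and 0.051 m and angle between each of tamper_mid, cup_mid, tube_mid, leveller_mid's own z axis and vertical below 0.1 rad and linear speed of each of tamper, cup, tube, leveller below 0.02 m/s and angular speed of each of tamper, cup, tube, leveller below 0.2 rad/s and contact force between each of tamper, cup, tube, leveller and the fingers below 0.1 N and horizontal distance between cup_mid and saucer_top below 0.015 m and z of cup_mid in the frame of saucer_top between 0.024 and 0.034 m and horizontal distance between tube_mid and coaster_top below 0.015 m and z of tube_mid in the frame of coaster_top between 0.0375 and 0.0475 m and horizontal distance between leveller_mid and board_top below 0.015 m and z of leveller_mid in the frame of board_top between 0.015 and 0.025 m); the robot touches nothing.
It fails at once if the tamper is set on the bare counter (lower than 4 mm above it) or tipped by more than 0.6 rad (height (world z) of tamper_mid below 0.05 m or angle between tamper_mid's own z axis and vertical above 0.6 rad).
It fails at once if the cup is set on the bare counter (lower than 4 mm above it) or tipped by more than 0.6 rad (height (world z) of cup_mid below 0.033 m or angle between cup_mid's own z axis and vertical above 0.6 rad).
It fails at once if the tube is set on the bare counter (lower than 4 mm above it) or tipped by more than 0.6 rad (height (world z) of tube_mid below 0.0465 m or angle between tube_mid's own z axis and vertical above 0.6 rad).
It fails at once if the leveller is set on the bare counter (lower than 4 mm above it) or tipped by more than 0.6 rad (height (world z) of leveller_mid below 0.024 m or angle between leveller_mid's own z axis and vertical above 0.6 rad).
It fails at once if the milk jug is shifted by more than 20 mm or tipped (distance of jug_mid from where it was at the start of the episode above 0.02 m or angle between jug_mid's own z axis and vertical above 0.3 rad).
It also fails if it takes over 120 s, if anything falls off the work surface, if the arm or the gripper's body presses on something with over 40 N, if the wrist force passes 120 N, or if a joint passes its speed limit or range.

## Working session

There is one attempt and no reset: what is moved stays moved. The work goes in short steps, Python scripts to look and compute and a shell command to move; the robot and the scene stay as the last step left them, time stands still between calls to the robot, and variables do not carry over. Pictures are saved under pics/ and viewed, at most 14 in all, crops included, and the job is handed in when it is done.

```bash
mkdir -p pics; python3 - <<'E'
from workcell import arm
import cv2
for n in("scene","top"):
    im=arm.capture(n); cv2.imwrite(f"pics/{n}0.png",im[:,:,::-1])
    m=arm.camera_model(n); print(n,m)
    for l in "tamper cup tube leveller jug".split():
        print(l,[(round(r["score"],2),[round(v) for v in r["extent"]]) for r in arm.regions_of(n,l+"_mid")][:4])
print(arm.read_state())
E
```

```text
scene {'mtx': array([[422.31258788,   0.        , 282.42040605],
       [  0.        , 422.31258788, 211.47663805],
       [  0.        ,   0.        ,   1.        ]]), 'R': array([[-0.69743924,  0.71648616,  0.01503641],
       [ 0.46629023,  0.46962754, -0.7496822 ],
       [-0.54419843, -0.51584645, -0.66162717]]), 't': array([ 401.71905811, -225.41868788, 1199.92009492])}
tamper [(0.75, [234, 252, 44, 63]), (0.57, [221, 131, 24, 35])]
cup [(0.94, [235, 192, 26, 34])]
tube [(0.64, [319, 184, 23, 42])]
leveller [(0.79, [378, 246, 39, 34]), (0.69, [332, 277, 38, 45]), (0.57, [402, 328, 43, 44])]
jug [(0.87, [236, 251, 49, 59])]
top {'mtx': array([[418.60276874,   0.        , 273.23458508],
       [  0.        , 418.60276874, 212.96708303],
       [  0.        ,   0.        ,   1.        ]]), 'R': array([[ 0.00613929, -0.9997869 ,  0.01970941],
       [-0.98741629, -0.00917564, -0.15787615],
       [ 0.15802335, -0.01849214, -0.9872622 ]]), 't': array([-15.507969  , 581.99979304, 852.63465033])}
tamper [(0.94, [427, 270, 36, 21]), (0.38, [267, 155, 35, 48]), (0.28, [197, 201, 57, 57]
[... 247 characters left out ...]
43])]
{'t': 0.6, 'qpos': array([-1.33736328e+00,  2.76382511e-01, -2.63737975e-02,  1.26800630e+00,
        2.61492798e-05,  1.46741401e+00]), 'qd': array([-1.56195677e-03,  3.52510554e-04, -1.48364564e-03,  1.29448632e-03,
       -3.60026419e-04, -1.05574629e-05]), 'effort': array([-4.08227415e-04, -4.45173240e+01,  2.95369935e+01,  1.42020195e-03,
       -7.62240302e-05, -1.24186997e-06]), 'position': array([ 206.56153704, -589.88809604,  256.33653501]), 'tcp_rot': array([3.09711677e+00, 5.26565693e-01, 4.44291430e-05]), 'force': array([-0.59977972,  0.17164446,  0.60849061]), 'ft_torque': array([ 0.03004055, -0.03282203,  0.00909653]), 'finger_force': 0.0, 'grip_width': 85.40046754595056}
```

View pics/scene0.png

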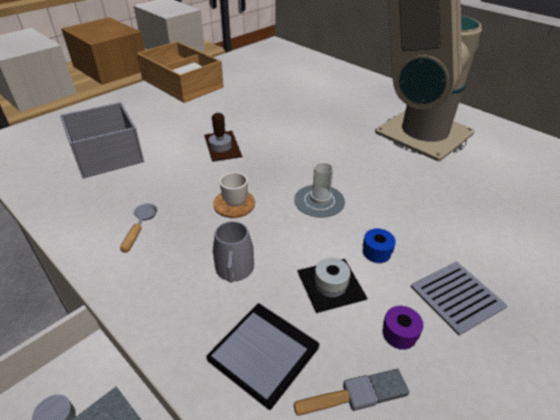

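View pics/top0.png

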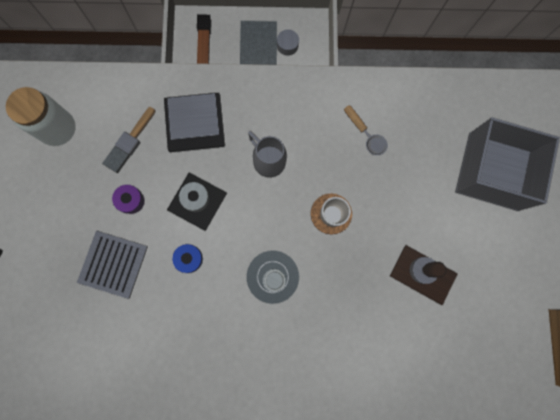

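The real leveller is the white/aluminium puck on the black mat at top (194,197). Look-alikes are blue (187,258) and purple (127,199). The tamper is on the board at top (430,270); the scene "tamper" hit at (234,252) is the jug, and the spatula, spoon and jar are clutter. The cup is on the cork at (335,211) and the tube on the saucer at (273,278). The grid at (112,265) is empty.

Next I'll rectify the top picture to z=8 mm and segment the places.

```bash
cat > h.py <<'E'
from workcell import arm
import numpy as np, cv2
from scipy.optimize import minimize
PROF={"tamper":[(29,0),(29,22),(8,23),(15,40),(16.5,70),(16.5,86),(10,92)],"cup":[(21,0),(29,18),(31,58)],
 "tube":[(25,0),(25,12),(21,12),(21,85)],"leveller":[(29,0),(29,16),(31,16),(31,40)],"jug":[(38,0),(38,92)]}
CM={n:arm.camera_model(n) for n in("scene","top")}
def proj(n,P):
    m=CM[n]; q=(np.asarray(P,float)@m["R"].T+m["t"])@m["mtx"].T
    return q[:,:2]/q[:,2:]
def back(n,uv,z):
    m=CM[n]; d=np.linalg.solve(m["mtx"]@m["R"],np.r_[uv,1]); c=-m["R"].T@m["t"]
    return c+d*(z-c[2])/d[2]
A=np.linspace(0,2*np.pi,24,endpoint=False)
def sil(n,name,x,y,z0=8):
    im=np.zeros((420*4,560*4),np.uint8); rings=[np.c_[x+r*np.cos(A),y+r*np.sin(A),np.full(24,z0+h)] for r,h in PROF[name]]
    for a,b in zip(rings,rings[1:]):
        cv2.fillConvexPoly(im,cv2.convexHull(np.round(proj(n,np.r_[a,b])*4).astype(np.int32)),1)
    return cv2.resize(im*255,(560,420),interpolation=cv2.INTER_AREA)/255.
def locate(name,guess,z0=8,cams=("scene","top")):
    """fit silhouettes to the network masks nearest the guess; returns {cam:(x,y,IoU)}"""
    out={}
    for n in cams:
        arm.capture(n); g=proj(n,[[*guess,z0+30]])[0]
        c=[r for r in arm.regions_of(n,name+"_mid") if np.hypot(*(np.array(r["extent"][:2])-g))<25]
        if not c: continue
        M=c[0]["mask"].astype(float)
        def f(p):
            s=sil(n,name,p[0],p[1],z0); return -np.minimum(s,M).sum()/np.maximum(s,M).sum()
        u=minimize(f,guess,method="Nelder-Mead",options=dict(initial_simplex=np.array(guess)+[[-8,-8],[12,0],[0,12]],xatol=.3,fatol=1e-4))
        out[n]=(round(u.x[0],1),round(u.x[1],1),round(-u.fun,2))
    return out
E
cat > a.py <<'E'
from h import *
im=cv2.imread("pics/top0.png")
# rectified: pixel (c,r) <-> y=400-c... x=900-r at z=8, 1 px/mm
m=CM["top"]; X=lambda c,r:[900-r,350-c,8]
src=proj("top",[X(0,0),X(799,0),X(799,599),X(0,599)]).astype(np.float32)
H=cv2.getPerspectiveTransform(src,np.float32([[0,0],[799,0],[799,599],[0,599]]))
cv2.imwrite("pics/rect.png",cv2.warpPerspective(im,H,(800,600),flags=cv2.INTER_CUBIC))
print("cam",-m["R"].T@m["t"])
for k,uv in dict(mat=(197,201),saucer=(273,277),coaster=(332,214),board=(424,274),grid=(112,265)).items(): print(k,back("top",uv,8).round(1))
for k,uv in dict(tamper=(427,270),cup=(335,211),tube=(274,279),leveller=(194,197),jug=(266,155)).items():
    g=back("top",uv,25)[:2]; print(k,g.round(1),locate(k,g))
E
python3 a.py
```

```text
cam [440.03509984   5.60259666 933.96350302]
mat [613.8 159.4   8. ]
saucer [446.4 -12.1   8. ]
coaster [ 587.1 -143.8    8. ]
board [ 455.1 -345.1    8. ]
grid [470.1 339.2   8. ]
tamper [ 463.4 -345.6] {'scene': (np.float64(464.5), np.float64(-336.8), np.float64(0.95)), 'top': (np.float64(465.0), np.float64(-342.1), np.float64(0.91))}
cup [ 591.2 -147.8] {'scene': (np.float64(585.5), np.float64(-139.3), np.float64(0.96)), 'top': (np.float64(584.5), np.float64(-143.7), np.float64(0.96))}
tube [442.1 -13.9] {'scene': (np.float64(440.5), np.float64(-10.5), np.float64(0.93)), 'top': (np.float64(440.3), np.float64(-15.2), np.float64(0.92))}
leveller [619.5 163.5] {'scene': (np.float64(618.0), np.float64(164.4), np.float64(0.95)), 'top': (np.float64(617.8), np.float64(160.1), np.float64(0.91))}
jug [717.4   5.7] {'scene': (np.float64(714.7), np.float64(8.0), np.float64(0.85)), 'top': (np.float64(707.9), np.float64(-2.5), np.float64(0.81))}
```

View pics/rect.png

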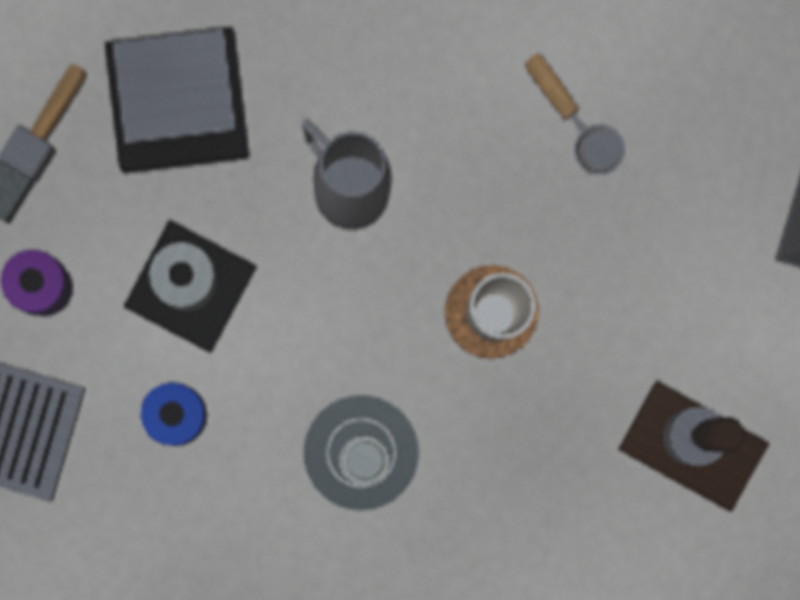

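In the rectified view, the mat corners are about (172,220),(256,267),(211,352),(124,306), so its centre is (190.8,286.3). The board centre is (694,445.8), the coaster (492,311) and the saucer (361,452). The leveller (181,274) is plain aluminium with a black spot, and the blue (173,413) and purple (33,282) ones are not to be touched. The two cameras differ by about 4.5 mm in y, so I use the mean of them.

I first turn the tool to yaw 90°, so that tool x = world y and tool y = world x, and take one close crop as a check.

```bash
python3 -c "
import cv2
im=cv2.imread('pics/top0.png')[150:310,70:290]; cv2.imwrite('pics/crop.png',cv2.resize(im,None,fx=3,fy=3,interpolation=2))
from h import *
print(np.mean([back('top',p,8) for p in((100,232),(147,246),(128,297),(78,284))],0))"
python3 -m creep '[[0,0,0,0,0,0,-0.857],[0,0,0,0,0,0,-0.857],[0,0,0,0,0,0,-0.857],[0,0,0,0,0,0,-0.857],[0,0,0,0,0,0,-0.857],[0,0,0,0,0,0,-0.857],[0,0,0,0,0,0,-0.857],[0,0,0,0,0,0,-0.857],[0,0,0,0,0,0,-0.857],[0,0,0,0,0,0,-0.857],[0,0,0,0,0,0,-0.857],[0,0,0,0,0,0,-0.857]]' 40
```

```text
[471.22537407 336.39220361   8.        ]
t: 2.6
position: [206.5, -589.9, 256.3]
tcp_rot: [-2.216, -2.227, 0.0]
force: [-0.6, -0.2, -0.1]
grip_width: 85.4
finger_force: 0.0
```

View pics/crop.png

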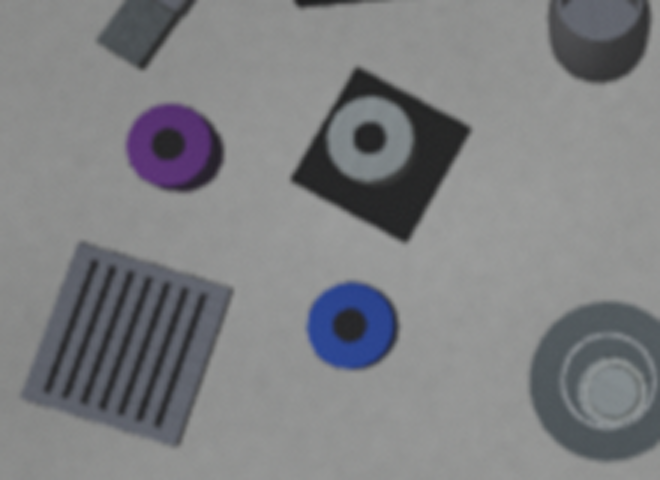

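The crop confirms it: the aluminium leveller is at crop (370,140) on the black mat, clear of the purple one (170,147) and the blue one (350,325). The grid is empty, with its centre at crop (129,343), i.e. (471,339).

```bash
python3 -m creep '[[0,0.8,0.45,0,0,0,0],[0,0.8,0.45,0,0,0,0],[0,0.8,0.45,0,0,0,0],[0,0.8,0.45,0,0,0,0],[0,0.8,0.45,0,0,0,0],[0,0.8,0.45,0,0,0,0],[0,0.8,0.45,0,0,0,0],[0,0.8,0.45,0,0,0,0],[0,0.8,0.45,0,0,0,0],[0,0.8,0.45,0,0,0,0],[0,0.8,0.45,0,0,0,0],[0,0.8,0.45,0,0,0,0]]'
python3 -m creep '[[0,0.8,0.45,0,0,0,0],[0,0.8,0.45,0,0,0,0],[0,0.8,0.45,0,0,0,0],[0,0.8,0.45,0,0,0,0],[0,0.8,0.45,0,0,0,0],[0,0.8,0.45,0,0,0,0],[0,0.8,0.45,0,0,0,0],[0,0.8,0.45,0,0,0,0],[0,0.8,0.4,0,0,0,0],[0,0.8,0.4,0,0,0,0],[0,0.8,0.4,0,0,0,0],[0,0,0,0,0,0,0]]'
```

```text
t: 3.6
position: [423.1, -204.2, 256.7]
tcp_rot: [2.221, 2.221, 0.0]
force: [0.9, -0.4, -0.6]
grip_width: 84.9
finger_force: 0.0
t: 4.6
position: [617.0, 151.3, 256.0]
tcp_rot: [-2.216, -2.227, -0.006]
force: [-0.0, -0.3, 0.2]
grip_width: 85.6
finger_force: 0.0
```

```bash
python3 -m creep '[[0,0.28,0.03,0,0,0,0],[0,0,0,0.8,0,0,0],[0,0,0,0.8,0,0,0],[0,0,0,0.8,0,0,0],[0,0,0,0.8,0,0,0],[0,0,0,0.8,0,0,0],[0,0,0,0.5,0,0,0],[0,0,0,0.3,0,0,0],[0,0,0,0,0,0,0]]'
python3 - <<'E'
from h import *
im=[arm.capture(n) for n in("scene","top")]
cv2.imwrite("pics/g1.png",np.hstack([cv2.resize(im[0][210:350,260:420],None,fx=2.4,fy=2.4),cv2.resize(im[1][130:270,120:280],None,fx=2.4,fy=2.4)])[:,:,::-1])
E
```

```text
t: 5.35
position: [612.8, 156.5, 61.2]
tcp_rot: [-2.22, -2.218, 0.008]
force: [-0.2, 0.0, -0.0]
grip_width: 85.3
finger_force: 0.0
```

View pics/g1.png

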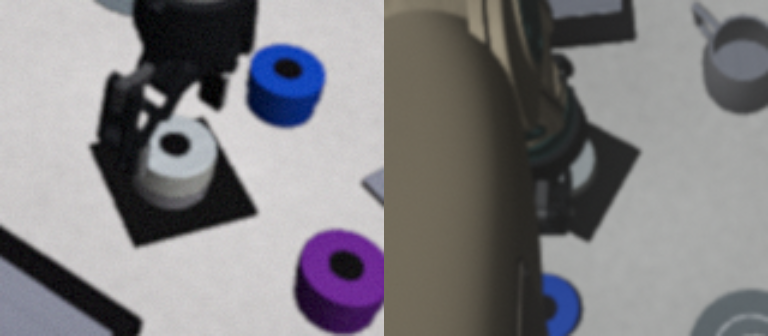

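The gripper straddles the puck, with the left finger beside it at crop (120,120). It is about 5 mm short in x and y and 19 mm high, so I correct that and close.

```bash
python3 -m creep '[[0,0.14,0.13,0,0,0,0],[0,0,0,0.24,0,0,0],[0,0,0,0.24,0,0,0],[0,0,0,0,0,0,0],[0,0,0,0,0,0,0]]'
```

```text
t: 5.87
position: [619.9, 162.9, 44.2]
tcp_rot: [-2.22, -2.221, 0.003]
force: [0.4, 0.4, -0.2]
grip_width: 85.5
finger_force: 0.0
```

```bash
python3 -m creep '[[255,0,0,0.05,0,0,0],[255,0,0,0,0,0,0],[255,0,0,0,0,0,0],[255,0,0,0,0,0,0],[255,0,0,0,0,0,0],[255,0,0,0,0,0,0],[255,0,0,0,0,0,0],[255,0,0,0,0,0,0]]' 40; python3 -m creep '[[255,0,0,0,0,0,0],[255,0,0,0,0,0,0],[255,0,0,0,0,0,0],[255,0,0,-0.2,0,0,0],[255,0,0,-0.4,0,0,0],[255,0,0,-0.5,0,0,0],[255,0,0,0,0,0,0]]'
```

```text
t: 6.53
position: [620.5, 162.9, 43.1]
tcp_rot: [-2.221, -2.221, 0.001]
force: [-1.4, 0.5, 2.4]
grip_width: 60.8
finger_force: 44.7
t: 7.12
position: [624.4, 163.4, 90.9]
tcp_rot: [2.218, 2.218, 0.01]
force: [1.7, 0.2, -2.8]
grip_width: 60.6
finger_force: 44.8
```

```bash
python3 -m creep '[[255,0,0,-0.6,0,0,0],[255,0.73,-0.64,0,0,0,0],[255,0.73,-0.64,0,0,0,0],[255,0.73,-0.64,0,0,0,0],[255,0.73,-0.64,0,0,0,0],[255,0.73,-0.64,0,0,0,0],[255,0.73,-0.64,0,0,0,0],[255,0,0,0,0,0,0],[255,0,0,0,0,0,0],[255,0,0,0,0,0,0]]'
```

```text
t: 7.95
position: [467.4, 338.2, 110.6]
tcp_rot: [2.22, 2.222, 0.0]
force: [-0.0, -0.6, -3.3]
grip_width: 61.1
finger_force: 45.6
```

```bash
python3 -m creep '[[255,0,0.08,0.4,0,0,0],[255,0,0,0.4,0,0,0],[255,0,0,0.4,0,0,0],[255,0,0,0.3,0,0,0],[255,0,0,0.1,0,0,0],[255,0,0,0,0,0,0],[255,0,0,0,0,0,0],[255,0,0,0,0,0,0]]'
```

```text
t: 8.62
position: [471.6, 338.4, 48.0]
tcp_rot: [2.222, 2.22, 0.003]
force: [0.6, 0.6, -4.0]
grip_width: 60.8
finger_force: 45.5
```

```bash
python3 -m creep '[[255,0,0,0.06,0,0,0],[255,0,0,0.05,0,0,0],[255,0,0,0,0,0,0],[255,0,0,0,0,0,0]]'
```

```text
t: 8.95
position: [471.0, 338.5, 43.3]
tcp_rot: [2.221, 2.221, 0.002]
force: [1.1, 1.0, -2.2]
grip_width: 61.1
finger_force: 45.6
```

```bash
python3 -m creep '[[255,0,0,0.02,0,0,0],[255,0,0,0,0,0,0],[0,0,0,0,0,0,0],[0,0,0,0,0,0,0],[0,0,0,0,0,0,0],[0,0,0,0,0,0,0],[0,0,0,0,0,0,0],[0,0,0,0,0,0,0]]'; python3 -m creep '[[0,0,0,-0.3,0,0,0],[0,0,0,-0.6,0,0,0],[0,0,0,-0.8,0,0,0],[0,0,0,-0.8,0,0,0],[0,0,0,-0.8,0,0,0],[0,0,0,-0.8,0,0,0],[0,0,0,-0.3,0,0,0],[0,0,0,0,0,0,0],[0,0,0,0,0,0,0]]'
```

```text
t: 9.62
position: [470.4, 338.1, 41.8]
tcp_rot: [-2.221, -2.221, 0.0]
force: [0.4, 0.2, 0.6]
grip_width: 85.4
finger_force: 0.0
t: 10.37
position: [470.8, 338.3, 218.6]
tcp_rot: [2.221, 2.221, 0.003]
force: [-0.8, 0.1, 0.1]
grip_width: 85.6
finger_force: 0.0
```

```bash
python3 -m creep '[[0,-0.94,0,0,0,0,0],[0,-0.94,0,0,0,0,0],[0,-0.94,0,0,0,0,0],[0,-0.94,0,0,0,0,0],[0,-0.94,0,0,0,0,0],[0,-0.94,0,0,0,0,0],[0,-0.94,0,0,0,0,0],[0,-0.94,0,0,0,0,0],[0,-0.94,0,0,0,0,0]]'; python3 -m creep '[[0,-0.94,0,0,0,0,0],[0,-0.94,0,0,0,0,0],[0,-0.94,0,0,0,0,0],[0,-0.94,0,0,0,0,0],[0,-0.94,0,0,0,0,0],[0,-0.94,0,0,0,0,0],[0,-0.94,0,0,0,0,0],[0,-0.94,0,0,0,0,0],[0,-0.94,0,0,0,0,0],[0,0,0,0,0,0,0],[0,0,0,0,0,0,0]]'; python3 - <<'E'
from h import *
print(locate("leveller",[471,338]))
E
```

```text
t: 11.12
position: [468.2, -1.7, 215.3]
tcp_rot: [-2.218, -2.219, 0.005]
force: [0.7, -0.0, -0.3]
grip_width: 85.3
finger_force: 0.0
t: 12.03
position: [469.0, -339.5, 214.9]
tcp_rot: [-2.221, -2.214, 0.0]
force: [-0.4, 0.2, -0.2]
grip_width: 85.2
finger_force: 0.0
{'scene': (np.float64(472.7), np.float64(339.4), np.float64(0.97)), 'top': (np.float64(473.4), np.float64(336.7), np.float64(0.96))}
```

```bash
python3 -m creep '[[0,0,-0.12,0.7,0,0,0],[0,0,0,0.7,0,0,0],[0,0,0,0.7,0,0,0],[0,0,0,0.6,0,0,0],[0,0,0,0.4,0,0,0],[0,0,0,0.1,0,0,0],[0,0,0,0,0,0,0],[0,0,0,0,0,0,0],[0,0,0,0,0,0,0]]'
```

```text
t: 12.98
position: [466.9, -339.1, 91.6]
tcp_rot: [2.218, 2.22, 0.0]
force: [1.6, 0.4, 0.3]
grip_width: 85.3
finger_force: 0.0
```

```bash
python3 -m creep '[[0,0,-0.06,0.18,0,0,0],[0,0,0,0,0,0,0],[255,0,0,0,0,0,0],[255,0,0,0,0,0,0],[255,0,0,0,0,0,0],[255,0,0,0,0,0,0],[255,0,0,0,0,0,0],[255,0,0,0,0,0,0],[255,0,0,0,0,0,0],[255,0,0,0,0,0,0],[255,0,0,0,0,0,0],[255,0,0,0,0,0,0]]' 50;python3 -m creep '[[255,0,0,-0.3,0,0,0],[255,0,0,-0.5,0,0,0],[255,0,0,-0.7,0,0,0],[255,0,0,-0.8,0,0,0],[255,0,0,-0.8,0,0,0],[255,0,0,0,0,0,0],[255,0,0,0,0,0,0]]'
```

```text
t: 13.98
position: [463.1, -338.8, 83.0]
tcp_rot: [-2.222, -2.221, 0.001]
force: [-2.6, -0.6, 5.0]
grip_width: 32.1
finger_force: 49.7
t: 14.57
position: [464.8, -339.5, 209.0]
tcp_rot: [2.217, 2.218, 0.002]
force: [-0.5, -0.5, -3.7]
grip_width: 31.4
finger_force: 50.2
```

```bash
python3 -m creep '[[255,0.89,0.26,0,0,0,0],[255,0.89,0.26,0,0,0,0],[255,0.89,0.26,0,0,0,0],[255,0.89,0.26,0,0,0,0],[255,0.89,0.26,0,0,0,0],[255,0.89,0.26,0,0,0,0],[255,0.89,0.26,0,0,0,0]]';python3 -m creep '[[255,0.89,0.26,0,0,0,0],[255,0.89,0.26,0,0,0,0],[255,0.89,0.26,0,0,0,0],[255,0.89,0.26,0,0,0,0],[255,0.89,0.26,0,0,0,0],[255,0.89,0.26,0,0,0,0],[255,0.89,0.26,0,0,0,0],[255,0,0,0,0,0,0],[255,0,0,0,0,0,0],[255,0,0,0,0,0,0]]'
```

```text
t: 15.15
position: [534.4, -86.9, 203.9]
tcp_rot: [-2.218, -2.218, 0.003]
force: [-0.1, -0.5, -4.2]
grip_width: 32.2
finger_force: 50.3
t: 15.98
position: [607.1, 159.6, 204.1]
tcp_rot: [-2.219, -2.22, 0.007]
force: [-0.2, -0.7, -3.2]
grip_width: 32.1
finger_force: 50.5
```

Correct x by +6 and y by +2, and descend to z ≈ 87 first.

```bash
python3 -m creep '[[255,0.05,0.15,0,0,0,0],[255,0,0,0.6,0,0,0],[255,0,0,0.6,0,0,0],[255,0,0,0.6,0,0,0],[255,0,0,0.6,0,0,0],[255,0,0,0.3,0,0,0],[255,0,0,0.1,0,0,0],[255,0,0,0,0,0,0],[255,0,0,0,0,0,0],[255,0,0,0,0,0,0]]'
```

```text
t: 16.82
position: [616.5, 161.7, 96.7]
tcp_rot: [2.22, 2.22, 0.005]
force: [0.9, -0.6, -2.3]
grip_width: 32.0
finger_force: 50.5
```

```bash
python3 -m creep '[[255,0,-0.08,0.15,0,0,0],[255,0,0,0.12,0,0,0],[255,0,0,0,0,0,0],[255,0,0,0,0,0,0]]'
```

```text
t: 17.15
position: [611.3, 161.8, 83.7]
tcp_rot: [-2.221, -2.222, 0.001]
force: [-1.6, 0.7, -3.2]
grip_width: 31.5
finger_force: 50.5
```

```bash
python3 -m creep '[[255,0,0,0.03,0,0,0],[255,0,0,0,0,0,0],[255,0,0,0,0,0,0]]';python3 -m creep '[[0,0,0,0,0,0,0],[0,0,0,0,0,0,0],[0,0,0,0,0,0,0],[0,0,0,0,0,0,0],[0,0,0,0,0,0,0],[0,0,0,0,0,0,0],[0,0,0,-0.4,0,0,0],[0,0,0,-0.6,0,0,0],[0,0,0,-0.8,0,0,0],[0,0,0,-0.8,0,0,0],[0,0,0,-0.7,0,0,0],[0,0,0,0,0,0,0]]'
```

```text
t: 17.4
position: [611.7, 162.0, 83.3]
tcp_rot: [-2.221, -2.222, -0.001]
force: [-1.4, 1.2, 1.1]
grip_width: 31.6
finger_force: 51.0
t: 18.4
position: [615.8, 162.4, 222.3]
tcp_rot: [2.216, 2.216, 0.016]
force: [0.4, -0.5, 0.0]
grip_width: 85.5
finger_force: 0.0
```

```bash
python3 -m creep '[[0,0.73,-0.6,0,0,0,0],[0,0.73,-0.6,0,0,0,0],[0,0.73,-0.6,0,0,0,0],[0,0.73,-0.6,0,0,0,0],[0,0.73,-0.6,0,0,0,0],[0,0.73,-0.6,0,0,0,0],[0,0,0,0,0,0,0],[0,0,0,0,0,0,0],[0,0,0,0,0,0,0]]'; python3 - <<'E'
from h import *
print(locate("tamper",[613,161]),locate("leveller",[473,338],cams=["scene"]))
print(arm.read_state()["position"])
E
```

```text
t: 19.15
position: [467.7, 336.9, 214.5]
tcp_rot: [2.22, 2.222, -0.0]
force: [-0.9, -1.3, 0.6]
grip_width: 85.4
finger_force: 0.0
{'scene': (np.float64(612.8), np.float64(163.4), np.float64(0.95))} {'scene': (np.float64(473.1), np.float64(339.1), np.float64(0.96))}
[468.43039706 336.1001936  214.62533053]
```

```bash
python3 -m creep '[[0,0.05,0.07,0.8,0,0,0],[0,0,0,0.8,0,0,0],[0,0,0,0.8,0,0,0],[0,0,0,0.7,0,0,0],[0,0,0,0.6,0,0,0],[0,0,0,0.3,0,0,0],[0,0,0,0.1,0,0,0],[0,0,0,0,0,0,0],[0,0,0,0,0,0,0],[0,0,0,0,0,0,0]]'
```

```text
t: 20.28
position: [472.1, 339.7, 52.6]
tcp_rot: [2.221, 2.221, 0.006]
force: [0.7, 0.7, 0.6]
grip_width: 85.5
finger_force: 0.0
```

```bash
python3 -m creep '[[0,0,0,0.24,0,0,0],[0,0,0,0,0,0,0],[255,0,0,0,0,0,0],[255,0,0,0,0,0,0],[255,0,0,0,0,0,0],[255,0,0,0,0,0,0],[255,0,0,0,0,0,0],[255,0,0,0,0,0,0],[255,0,0,0,0,0,0],[255,0,0,0,0,0,0]]' 40;python3 -m creep '[[255,0,0,-0.3,0,0,0],[255,0,0,-0.5,0,0,0],[255,0,0,-0.7,0,0,0],[255,0,0,-0.8,0,0,0],[255,0,0,-0.8,0,0,0],[255,0,0,-0.5,0,0,0],[255,0,0,0,0,0,0]]'
```

```text
t: 21.12
position: [470.8, 339.1, 41.6]
tcp_rot: [2.221, 2.221, 0.001]
force: [-0.4, -0.5, 4.4]
grip_width: 60.9
finger_force: 44.4
t: 21.7
position: [472.9, 340.4, 190.2]
tcp_rot: [2.22, 2.22, 0.013]
force: [1.8, 1.1, -2.8]
grip_width: 60.9
finger_force: 45.1
```

```bash
python3 -m creep '[[255,-0.95,-0.03,0,0,0,0],[255,-0.95,-0.03,0,0,0,0],[255,-0.95,-0.03,0,0,0,0],[255,-0.95,-0.03,0,0,0,0],[255,-0.95,-0.03,0,0,0,0],[255,-0.95,-0.03,0,0,0,0],[255,-0.95,-0.03,0,0,0,0],[255,-0.95,-0.03,0,0,0,0],[255,-0.95,-0.03,0,0,0,0]]';python3 -m creep '[[255,-0.95,-0.03,0,0,0,0],[255,-0.95,-0.03,0,0,0,0],[255,-0.95,-0.03,0,0,0,0],[255,-0.95,-0.03,0,0,0,0],[255,-0.95,-0.03,0,0,0,0],[255,-0.95,-0.03,0,0,0,0],[255,-0.95,-0.03,0,0,0,0],[255,-0.95,-0.03,0,0,0,0],[255,-0.95,-0.03,0,0,0,0],[255,0,0,0,0,0,0],[255,0,0,0,0,0,0],[255,0,0,0,0,0,0]]'
```

```text
t: 22.45
position: [457.2, -4.4, 182.8]
tcp_rot: [-2.219, -2.219, 0.004]
force: [0.6, -0.4, -3.5]
grip_width: 60.7
finger_force: 44.9
t: 23.45
position: [447.4, -343.8, 182.8]
tcp_rot: [-2.219, -2.217, -0.001]
force: [-0.3, 0.2, -4.1]
grip_width: 61.0
finger_force: 44.8
```

```bash
python3 -m creep '[[255,0.05,0.12,0.6,0,0,0],[255,0,0,0.8,0,0,0],[255,0,0,0.7,0,0,0],[255,0,0,0.6,0,0,0],[255,0,0,0.4,0,0,0],[255,0,0,0.2,0,0,0],[255,0,0,0.05,0,0,0],[255,0,0,0,0,0,0],[255,0,0,0,0,0,0],[255,0,0,0,0,0,0]]'
```

```text
t: 24.28
position: [454.8, -343.8, 52.7]
tcp_rot: [2.219, 2.22, 0.0]
force: [1.2, -0.1, -3.3]
grip_width: 60.9
finger_force: 44.9
```

```bash
python3 -m creep '[[255,0.05,-0.03,0.12,0,0,0],[255,0,0,0.11,0,0,0],[255,0,0,0,0,0,0],[255,0,0,0,0,0,0],[255,0,0,0,0,0,0]]'
```

```text
t: 24.7
position: [452.4, -341.0, 41.8]
tcp_rot: [-2.221, -2.221, 0.0]
force: [-0.9, -0.6, -5.0]
grip_width: 60.5
finger_force: 45.2
```

```bash
python3 -m creep '[[255,0,0,0.03,0,0,0],[255,0,0,0,0,0,0],[255,0,0,0,0,0,0]]';python3 -m creep '[[0,0,0,0,0,0,0],[0,0,0,0,0,0,0],[0,0,0,0,0,0,0],[0,0,0,0,0,0,0],[0,0,0,0,0,0,0],[0,0,0,0,0,0,0],[0,0,0,-0.4,0,0,0],[0,0,0,-0.6,0,0,0],[0,0,0,-0.8,0,0,0],[0,0,0,-0.8,0,0,0],[0,0,0,-0.8,0,0,0],[0,0,0,-0.7,0,0,0]]'
```

```text
t: 24.95
position: [452.5, -341.1, 41.6]
tcp_rot: [-2.221, -2.221, 0.0]
force: [-3.8, 2.3, 5.0]
grip_width: 60.5
finger_force: 45.7
t: 25.95
position: [452.7, -341.2, 206.9]
tcp_rot: [2.22, 2.221, 0.0]
force: [0.4, -0.7, 0.2]
grip_width: 85.6
finger_force: 0.0
```

```bash
python3 -m creep '[[0,0.83,0.53,0,0,0,0],[0,0.83,0.53,0,0,0,0],[0,0.83,0.53,0,0,0,0],[0,0.83,0.53,0,0,0,0],[0,0.83,0.53,0,0,0,0],[0,0.83,0.53,0,0,0,0],[0,0,0,0,0,0,0],[0,0,0,0,0,0,0],[0,0,0,0,0,0,0]]'; python3 - <<'E'
from h import *
print(locate("leveller",[454,-341]))
im=arm.capture("top"); cv2.imwrite("pics/t2.png",im[:,:,::-1])
E
```

```text
t: 26.7
position: [579.4, -141.8, 204.4]
tcp_rot: [-2.22, -2.222, 0.001]
force: [-0.6, 0.2, 0.1]
grip_width: 85.8
finger_force: 0.0
{'scene': (np.float64(456.2), np.float64(-337.1), np.float64(0.82))}
```

View pics/t2.png

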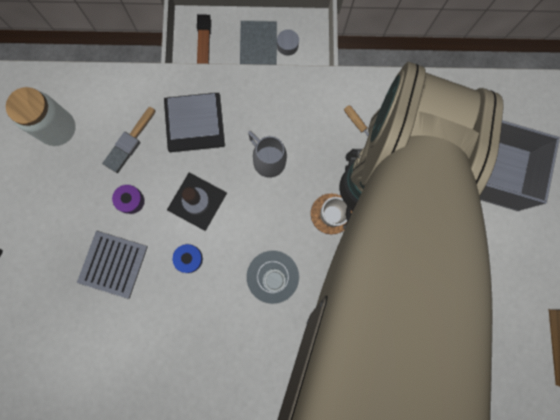

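The tamper stands on the mat at (195,200) and the grid at (112,265) is empty. The arm hides the board. Now the cup.

```bash
python3 -m creep '[[0,0,0.1,0.8,0,0,0],[0,0,0,0.8,0,0,0],[0,0,0,0.8,0,0,0],[0,0,0,0.6,0,0,0],[0,0,0,0.3,0,0,0],[0,0,0,0.2,0,0,0],[0,0,0,0,0,0,0],[0,0,0,0,0,0,0],[0,0,0,0,0,0,0]]'
```

```text
t: 27.7
position: [585.3, -142.6, 66.6]
tcp_rot: [2.219, 2.219, 0.002]
force: [0.0, 0.9, -0.1]
grip_width: 85.4
finger_force: 0.0
```

```bash
python3 -m creep '[[0,0.03,-0.03,0.28,0,0,0],[0,0,0,0,0,0,0],[255,0,0,0,0,0,0],[255,0,0,0,0,0,0],[255,0,0,0,0,0,0],[255,0,0,0,0,0,0],[255,0,0,0,0,0,0],[255,0,0,0,0,0,0],[255,0,0,0,0,0,0],[255,0,0,0,0,0,0]]' 30;python3 -m creep '[[255,0,0,-0.3,0,0,0],[255,0,0,-0.5,0,0,0],[255,0,0,-0.7,0,0,0],[255,0,0,-0.8,0,0,0],[255,0,0,-0.8,0,0,0],[255,0,0,-0.5,0,0,0],[255,0,0,0,0,0,0]]'
```

```text
t: 28.53
position: [582.9, -140.8, 54.0]
tcp_rot: [2.221, 2.221, 0.001]
force: [-1.0, -0.2, 4.8]
grip_width: 59.8
finger_force: 32.6
t: 29.12
position: [585.6, -141.8, 203.6]
tcp_rot: [2.215, 2.215, 0.006]
force: [1.2, -0.2, -0.2]
grip_width: 59.7
finger_force: 33.0
```

```bash
python3 -m creep '[[255,0.92,-0.21,0,0,0,0],[255,0.92,-0.21,0,0,0,0],[255,0.92,-0.21,0,0,0,0],[255,0.92,-0.21,0,0,0,0],[255,0.92,-0.21,0,0,0,0],[255,0.92,-0.21,0,0,0,0],[255,0.92,-0.21,0,0,0,0]]';python3 -m creep '[[255,0.92,-0.21,0,0,0,0],[255,0.92,-0.21,0,0,0,0],[255,0.92,-0.21,0,0,0,0],[255,0.92,-0.21,0,0,0,0],[255,0.92,-0.21,0,0,0,0],[255,0.92,-0.21,0,0,0,0],[255,0,0,0,0,0,0],[255,0,0,0,0,0,0],[255,0,0,0,0,0,0]]'; python3 - <<'E'
from h import *
print(locate("leveller",[454,-341]))
im=arm.capture("scene"); cv2.imwrite("pics/s3.png",im[:,:,::-1])
E
```

```text
t: 29.7
position: [521.8, 118.3, 196.2]
tcp_rot: [-2.221, -2.22, 0.003]
force: [1.0, 0.0, -1.0]
grip_width: 60.1
finger_force: 33.0
t: 30.45
position: [472.4, 337.1, 196.3]
tcp_rot: [-2.221, -2.222, 0.004]
force: [1.2, 0.5, -0.9]
grip_width: 59.3
finger_force: 32.8
{'scene': (np.float64(454.5), np.float64(-338.9), np.float64(0.92)), 'top': (np.float64(454.1), np.float64(-343.7), np.float64(0.96))}
```

View pics/s3.png

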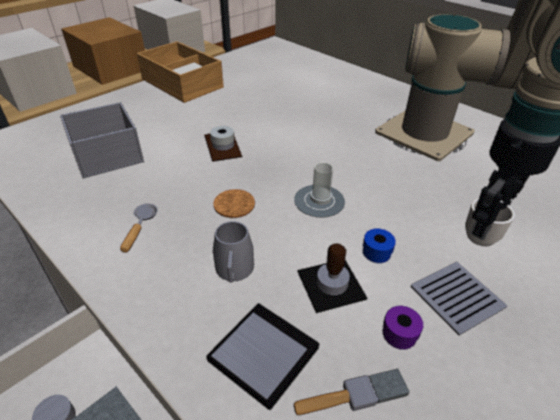

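The leveller is centred on the board at (222,138), the tamper is on the mat at (335,270), and the cup is held upright at (490,220) above the grid. Descend to z ≈ 55.

```bash
python3 -m creep '[[255,0.03,0,0.6,0,0,0],[255,0,0,0.8,0,0,0],[255,0,0,0.8,0,0,0],[255,0,0,0.6,0,0,0],[255,0,0,0.4,0,0,0],[255,0,0,0.2,0,0,0],[255,0,0,0,0,0,0],[255,0,0,0,0,0,0],[255,0,0,0,0,0,0]]'
```

```text
t: 31.45
position: [474.7, 339.4, 63.1]
tcp_rot: [2.221, 2.22, 0.004]
force: [0.2, -0.2, -1.7]
grip_width: 59.4
finger_force: 32.8
```

```bash
python3 -m creep '[[255,0,-0.05,0.12,0,0,0],[255,0,0,0.1,0,0,0],[255,0,0,0,0,0,0],[255,0,0,0,0,0,0],[255,0,0,0,0,0,0]]'
```

```text
t: 31.87
position: [472.4, 339.7, 53.9]
tcp_rot: [2.221, 2.221, 0.005]
force: [0.6, 0.5, 3.6]
grip_width: 59.5
finger_force: 34.3
```

```bash
python3 -m creep '[[0,0,0,0,0,0,0],[0,0,0,0,0,0,0],[0,0,0,0,0,0,0],[0,0,0,0,0,0,0],[0,0,0,0,0,0,0],[0,0,0,0,0,0,0],[0,0,0,-0.4,0,0,0],[0,0,0,-0.6,0,0,0],[0,0,0,-0.8,0,0,0],[0,0,0,-0.8,0,0,0],[0,0,0,-0.8,0,0,0],[0,0,0,-0.3,0,0,0]]';python3 -m creep '[[0,-0.88,-0.08,0,0,0,0],[0,-0.88,-0.08,0,0,0,0],[0,-0.88,-0.08,0,0,0,0],[0,-0.88,-0.08,0,0,0,0],[0,-0.88,-0.08,0,0,0,0],[0,-0.88,-0.08,0,0,0,0],[0,-0.88,-0.08,0,0,0,0],[0,-0.88,-0.08,0,0,0,0],[0,-0.88,-0.08,0,0,0,0],[0,-0.88,-0.08,0,0,0,0],[0,0,0,0,0,0,0],[0,0,0,0,0,0,0]]'
```

```text
t: 32.87
position: [473.5, 340.3, 205.9]
tcp_rot: [2.22, 2.22, 0.012]
force: [0.6, -0.0, 0.1]
grip_width: 85.2
finger_force: 0.0
t: 33.87
position: [438.8, -14.6, 200.2]
tcp_rot: [-2.225, -2.216, 0.0]
force: [0.7, 0.3, 0.4]
grip_width: 85.4
finger_force: 0.0
```

```bash
python3 -m creep '[[0,0.04,0,0.6,0,0,0],[0,0,0,0.8,0,0,0],[0,0,0,0.6,0,0,0],[0,0,0,0.5,0,0,0],[0,0,0,0.3,0,0,0],[0,0,0,0.2,0,0,0],[0,0,0,0,0,0,0],[0,0,0,0,0,0,0],[0,0,0,0,0,0,0]]';python3 - <<'E'
from h import *
print(locate("cup",[473,339]),locate("tube",[440,-13],cams=["scene"]))
E
```

```text
t: 34.62
position: [440.2, -11.1, 81.5]
tcp_rot: [2.22, 2.222, 0.002]
force: [-0.1, 0.1, -0.3]
grip_width: 85.7
finger_force: 0.0
{'scene': (np.float64(473.3), np.float64(339.1), np.float64(0.93)), 'top': (np.float64(474.6), np.float64(336.5), np.float64(0.96))} {'scene': (np.float64(440.1), np.float64(-9.9), np.float64(0.89))}
```

```bash
python3 -m creep '[[0,-0.04,-0.02,0.18,0,0,0],[0,0,0,0,0,0,0],[255,0,0,0,0,0,0],[255,0,0,0,0,0,0],[255,0,0,0,0,0,0],[255,0,0,0,0,0,0],[255,0,0,0,0,0,0],[255,0,0,0,0,0,0],[255,0,0,0,0,0,0],[255,0,0,0,0,0,0],[255,0,0,0,0,0,0]]' 25;python3 -m creep '[[255,0,0,-0.3,0,0,0],[255,0,0,-0.5,0,0,0],[255,0,0,-0.7,0,0,0],[255,0,0,-0.8,0,0,0],[255,0,0,-0.8,0,0,0],[255,0,0,0,0,0,0],[255,0,0,0,0,0,0]]'
```

```text
t: 35.83
position: [438.5, -13.1, 73.6]
tcp_rot: [2.221, 2.221, 0.0]
force: [-1.5, -0.5, 1.5]
grip_width: 41.9
finger_force: 25.4
t: 36.42
position: [440.3, -13.4, 199.5]
tcp_rot: [2.218, 2.219, 0.005]
force: [-0.3, 1.2, -0.8]
grip_width: 41.8
finger_force: 25.7
```

```bash
python3 -m creep '[[255,-0.53,0.61,0,0,0,0],[255,-0.53,0.61,0,0,0,0],[255,-0.53,0.61,0,0,0,0],[255,-0.53,0.61,0,0,0,0],[255,-0.53,0.61,0,0,0,0],[255,-0.53,0.61,0,0,0,0],[255,0,0,0,0,0,0],[255,0,0,0,0,0,0],[255,0,0,0,0,0,0]]'
```

```text
t: 37.17
position: [583.2, -139.6, 195.3]
tcp_rot: [-2.218, -2.218, 0.003]
force: [-1.0, 0.5, -0.7]
grip_width: 41.6
finger_force: 25.9
```

```bash
python3 -m creep '[[255,0,0.1,0.6,0,0,0],[255,0,0,0.7,0,0,0],[255,0,0,0.6,0,0,0],[255,0,0,0.5,0,0,0],[255,0,0,0.3,0,0,0],[255,0,0,0.1,0,0,0],[255,0,0,0,0,0,0],[255,0,0,0,0,0,0],[255,0,0,0,0,0,0]]'
```

```text
t: 37.92
position: [590.1, -140.5, 87.2]
tcp_rot: [2.219, 2.22, 0.002]
force: [0.3, -0.2, -0.3]
grip_width: 42.1
finger_force: 25.9
```

```bash
python3 -m creep '[[255,0,-0.03,0.2,0,0,0],[255,0,0,0.12,0,0,0],[255,0,0,0,0,0,0],[255,0,0,0,0,0,0],[255,0,0,0,0,0,0]]'
```

```text
t: 38.33
position: [588.4, -140.6, 73.3]
tcp_rot: [2.22, 2.22, 0.001]
force: [1.0, -0.1, 2.2]
grip_width: 41.9
finger_force: 25.8
```

Contact, so release and lift. Then to the cup at (473,339): dx −115, dy +480.

```bash
python3 -m creep '[[0,0,0,0,0,0,0],[0,0,0,0,0,0,0],[0,0,0,0,0,0,0],[0,0,0,0,0,0,0],[0,0,0,0,0,0,0],[0,0,0,0,0,0,0],[0,0,0,-0.4,0,0,0],[0,0,0,-0.6,0,0,0],[0,0,0,-0.8,0,0,0],[0,0,0,-0.8,0,0,0],[0,0,0,-0.8,0,0,0],[0,0,0,0,0,0,0]]';python3 -m creep '[[0,0.92,-0.21,0,0,0,0],[0,0.92,-0.21,0,0,0,0],[0,0.92,-0.21,0,0,0,0],[0,0.92,-0.21,0,0,0,0],[0,0.92,-0.21,0,0,0,0],[0,0.92,-0.21,0,0,0,0],[0,0.92,-0.21,0,0,0,0]]';python3 -m creep '[[0,0.92,-0.21,0,0,0,0],[0,0.92,-0.21,0,0,0,0],[0,0.92,-0.21,0,0,0,0],[0,0.92,-0.21,0,0,0,0],[0,0.92,-0.21,0,0,0,0],[0,0.92,-0.21,0,0,0,0],[0,0,0,0,0,0,0],[0,0,0,0,0,0,0],[0,0,0,0,0,0,0]]'; python3 - <<'E'
from h import *
print(locate("tube",[588,-140]))
E
```

```text
t: 39.33
position: [592.0, -141.7, 216.6]
tcp_rot: [2.213, 2.213, 0.009]
force: [0.8, -0.3, -0.0]
grip_width: 85.3
finger_force: 0.0
t: 39.92
position: [528.1, 118.9, 208.7]
tcp_rot: [2.222, 2.221, 0.0]
force: [1.2, 0.4, 0.4]
grip_width: 85.8
finger_force: 0.0
t: 40.67
position: [478.2, 337.9, 208.4]
tcp_rot: [2.22, 2.222, -0.001]
force: [0.3, -0.7, -0.0]
grip_width: 85.4
finger_force: 0.0
{'scene': (np.float64(590.5), np.float64(-136.8), np.float64(0.96)), 'top': (np.float64(590.5), np.float64(-142.8), np.float64(0.95))}
```

The tube is within 2 mm of the coaster centre.

```bash
python3 -m creep '[[0,0,-0.14,0.8,0,0,0],[0,0,0,0.8,0,0,0],[0,0,0,0.8,0,0,0],[0,0,0,0.6,0,0,0],[0,0,0,0.4,0,0,0],[0,0,0,0.2,0,0,0],[0,0,0,0,0,0,0],[0,0,0,0,0,0,0],[0,0,0,0,0,0,0]]'
```

```text
t: 41.62
position: [474.3, 338.5, 66.2]
tcp_rot: [2.222, 2.22, 0.004]
force: [-0.4, -0.1, 0.1]
grip_width: 85.1
finger_force: 0.0
```

```bash
python3 -m creep '[[0,0,-0.04,0.28,0,0,0],[0,0,0,0,0,0,0],[255,0,0,0,0,0,0],[255,0,0,0,0,0,0],[255,0,0,0,0,0,0],[255,0,0,0,0,0,0],[255,0,0,0,0,0,0],[255,0,0,0,0,0,0],[255,0,0,0,0,0,0],[255,0,0,0,0,0,0]]' 30;python3 -m creep '[[255,0,0,-0.3,0,0,0],[255,0,0,-0.5,0,0,0],[255,0,0,-0.7,0,0,0],[255,0,0,-0.8,0,0,0],[255,0,0,-0.8,0,0,0],[255,0,0,-0.5,0,0,0],[255,0,0,0,0,0,0]]'
```

```text
t: 42.45
position: [471.6, 338.4, 54.0]
tcp_rot: [2.221, 2.221, 0.001]
force: [0.0, 0.2, 3.6]
grip_width: 59.4
finger_force: 32.4
t: 43.03
position: [474.1, 339.8, 203.4]
tcp_rot: [2.219, 2.22, 0.015]
force: [0.7, 1.7, -1.6]
grip_width: 59.5
finger_force: 32.9
```

```bash
python3 -m creep '[[255,-0.87,-0.06,0,0,0,0],[255,-0.87,-0.06,0,0,0,0],[255,-0.87,-0.06,0,0,0,0],[255,-0.87,-0.06,0,0,0,0],[255,-0.87,-0.06,0,0,0,0],[255,-0.87,-0.06,0,0,0,0],[255,-0.87,-0.06,0,0,0,0],[255,-0.87,-0.06,0,0,0,0],[255,-0.87,-0.06,0,0,0,0],[255,-0.87,-0.06,0,0,0,0],[255,0,0,0,0,0,0],[255,0,0,0,0,0,0]]';python3 -m creep '[[255,0,0,0.6,0,0,0],[255,0,0,0.8,0,0,0],[255,0,0,0.7,0,0,0],[255,0,0,0.6,0,0,0],[255,0,0,0.4,0,0,0],[255,0,0,0.1,0,0,0],[255,0,0,0,0,0,0],[255,0,0,0,0,0,0],[255,0,0,0,0,0,0]]'
```

```text
t: 44.03
position: [446.2, -11.2, 196.5]
tcp_rot: [-2.225, -2.216, 0.002]
force: [-0.0, -0.1, -1.2]
grip_width: 59.5
finger_force: 33.0
t: 44.78
position: [448.6, -9.6, 70.7]
tcp_rot: [2.219, 2.221, 0.002]
force: [-0.2, 0.7, -2.1]
grip_width: 59.5
finger_force: 33.0
```

```bash
python3 -m creep '[[255,0,-0.02,0.25,0,0,0],[255,0,0,0.13,0,0,0],[255,0,0,0,0,0,0],[255,0,0,0,0,0,0],[255,0,0,0,0,0,0]]'
```

```text
t: 45.2
position: [446.1, -9.9, 54.2]
tcp_rot: [-2.221, -2.221, 0.001]
force: [0.3, 0.9, -1.4]
grip_width: 59.8
finger_force: 33.0
```

```bash
python3 -m creep '[[255,0,0,0.03,0,0,0],[255,0,0,0,0,0,0],[255,0,0,0,0,0,0],[0,0,0,0,0,0,0],[0,0,0,0,0,0,0],[0,0,0,0,0,0,0],[0,0,0,0,0,0,0],[0,0,0,0,0,0,0],[0,0,0,0,0,0,0],[0,0,0,-0.4,0,0,0],[0,0,0,-0.7,0,0,0],[0,0,0,-0.8,0,0,0]]';python3 -m creep '[[0,0,0,-0.8,0,0,0],[0,0,0,-0.8,0,0,0],[0,0.8,0,0,0,0,0],[0,0.8,0,0,0,0,0],[0,0.8,0,0,0,0,0],[0,0.8,0,0,0,0,0],[0,0.8,0,0,0,0,0],[0,0.8,0,0,0,0,0],[0,0.8,0,0,0,0,0],[0,0.8,0,0,0,0,0],[0,0,0,0,0,0,0],[0,0,0,0,0,0,0]]'; python3 - <<'E'
from h import *
for k,g in dict(tamper=(613,162),cup=(447,-9),tube=(590,-140),leveller=(454,-341)).items(): print(k,locate(k,list(g)))
a=arm.capture("scene")[90:330,150:530]; b=arm.capture("top")[120:330,60:480]
cv2.imwrite("pics/f.png",np.vstack([cv2.resize(a,(475,300)),cv2.resize(b,(475,238))])[:,:,::-1])
E
```

```text
t: 46.2
position: [444.4, -9.5, 128.3]
tcp_rot: [-2.218, -2.219, 0.005]
force: [1.5, -0.3, 0.1]
grip_width: 85.4
finger_force: 0.0
t: 47.2
position: [446.2, 247.4, 192.9]
tcp_rot: [2.218, 2.225, -0.001]
force: [-0.3, 0.1, 0.2]
grip_width: 85.5
finger_force: 0.0
tamper {'scene': (np.float64(611.6), np.float64(162.8), np.float64(0.95)), 'top': (np.float64(612.9), np.float64(159.6), np.float64(0.94))}
cup {'scene': (np.float64(449.3), np.float64(-7.3), np.float64(0.94)), 'top': (np.float64(449.4), np.float64(-11.2), np.float64(0.96))}
tube {'scene': (np.float64(590.1), np.float64(-137.4), np.float64(0.95)), 'top': (np.float64(588.9), np.float64(-142.9), np.float64(0.86))}
leveller {'scene': (np.float64(453.6), np.float64(-338.4), np.float64(0.93)), 'top': (np.float64(454.0), np.float64(-343.2), np.float64(0.92))}
```

View pics/f.png

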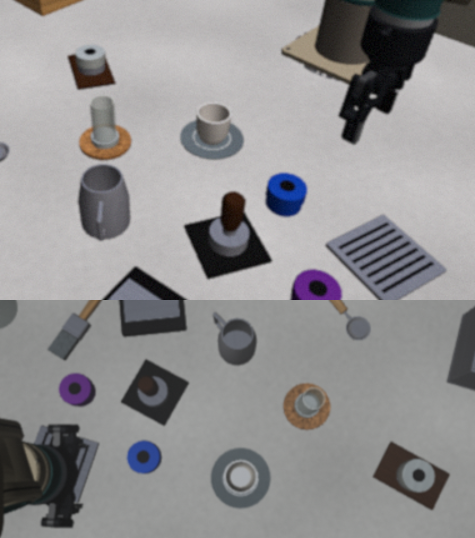

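All four stand upright and centred within about 2 mm: leveller (90,58), tube (104,125), cup (213,125) and tamper (230,225). The grid (385,258) is empty and the jug (103,205) has not moved.

```bash
python3 -c "
from workcell import arm
print(arm.finish_job())"
```

```text
the job is handed in; nothing more can be done
None
```

The job is handed in: tamper on the mat, cup on the saucer, tube on the coaster and leveller on the board, each upright and by camera within about 3 mm of its middle, with the grid empty and the jug not touched; no verdict was returned.

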